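Weigh the dust canister on the two-pan scale

ROBOT

A 6-joint arm with a two-finger parallel gripper is mounted at the origin on the work surface. World frame = base frame: x ahead of the robot, y to its left, z up, the work surface at z = 0. Lengths are in m, angles in rad, forces in N, time in s.
With the tool pointing down it reaches from about 0.375 to 0.975 m from the base axis. Payload 3.8 kg.
Tool frame: the origin (TCP) lies midway between the tips of the shut fingers; the grasp point (between the pads) lies 19 mm behind it; z points along the fingers, y is the line along which they close (so a half turn about z gives the same grasp; the last joint's range is limited). The gripper opens to 85 mm and grips with 20 to 120 N. Pads are 22 mm wide; open, the fingers measure 114 mm over their backs; the gripper's body (76 mm by 85 mm) begins 54 mm behind the grasp point. The pads swing forward as they close: fully open they stand 13 mm farther back than shut.
Start: joints at [1.186, 0.264, 1.604, -0, 1.274, -0.037], TCP at [0.23, 0.635, 0.231] pointing down, gripper open.
Joint ranges: [-2.63, 2.63], [-0.94, 2.18], [0.31, 2.57], [-1.31, 4.45], [0, 2.66], [-2.55, 2.55]. Speed limits (rad/s): [2.57, 2.57, 3.14, 3.14, 3.14, 3.14].

INTERFACE

Orientations are given as a rotation vector (axis times angle).
In Python, from workcell import bot gives the robot as it stands.
- The arm moves only by the tool step_arm, never from a script. Its argument "motion" is a list of rows, each a list of 5 numbers: the finger opening in cm, from 0 to 8.54, then the shift along the tool's x, y, z in cm, then the turn about the tool's z in degrees. In form: [[claw, dx, dy, dz, twist], ...]. A call has 1 to 20 rows; each row is the pose to reach, as a shift and turn from the pose commanded when the call began, along the tool's axes at that moment; what a row does not reach only later rows make up. A row lasts 1/10 s, in which the tool goes at most 50 mm and 8.59 degrees, less where a joint would pass 70% of its speed; a pose out of reach is approached as far as the arm can. A call with a gripper value outside its range is refused whole. The fingers move at their own pace and stop on an object; "force" is the grip in N (left out, the last holds). Time passes only in rows, so rows that repeat a pose let the fingers close. It gives the time, the measured TCP pose, the force, the opening and the grip force at its end, in the units of the state.
- bot.read_state(): the state, without advancing time (a new reading comes with each control period).
- bot.read_camera(name): name is "side" or "top" or "wrist"; returns (picture, depth): 400x640x3 uint8, red, green, blue; 400x640 float32, m along the optical axis (not along the pixel's ray), 0 where there is no reading.
- bot.calibration(name): a dict with "mtx" (3x3 intrinsics, pixels), "origin" and "orientation" of the camera in the world; the wrist camera has in their place "T_tool_cam" (4x4, takes a point from camera to tool coordinates, whose origin is the TCP and whose axes are the flange's). Camera axes: x right, y up, looking along -z (the intrinsics and any distortion apply to the point x, -y, -z); pixel columns grow to the right and rows downward; lengths in m; the calibration is good to about 2 mm. A picture is of the moment at which its call begins: read the wrist's pose just before it. calibration takes no time and is no camera call.
- bot.finish_job(): hands the job in; it is judged then, once.
The state is a dict: "time": time; "q": joint angles; "joint_vel": joint speeds; "joint_torque": joint torques, N m; "tool_pos": TCP position; "tcp_rot": TCP orientation; "wrist_force": force on the tool from outside, world axes, zero at the start; "torque": the same for the moment, N m; "width": opening from 0.0 (shut) to 1.0 (fully open); "grip_force": force on a finger pad.
Only numpy, scipy, OpenCV 4.12 (cv2) and the standard library are available. Lean on these libraries where they do the work, as an engineer would, in place of code of your own. Each camera call takes 0.05 s, during which the arm holds its last target. There are 200 camera calls.

TASK

Weigh the dust canister: leave it where it stands and set those of the three bar weights that are needed side by side, flat on the empty pan, without dropping them, until the beam floats level with its pointer between the two marks. Weights that are not needed stay or go back flat on the worktop, and nothing else is disturbed.

Things in the scene. Friction and masses are not known exactly. Their poses are not given: they have to be found in the camera images.
- beam (a joint): Beam of the two-pan scale, a hinge 70 mm above the worktop: 0 = level, stops at -0.14 and +0.14 rad; positive = load pan up, counter pan down. Starts near -0.14 (canister side down). A restoring stiffness of 2.0 N m/rad (arms 180 mm) tilts it 0.088 rad per 100 g of difference until it meets a stop; damped, settles in about 1.5 s.
- balance: Fixed grey base of the scale, 110 by 400 mm, origin at the centre of its underside; y along the beam towards the load pan. At its middle stands a white plate 50 mm wide, 198 mm high, with two black marks; the beam's black upright pointer lies between the marks when within 0.055 rad of level.
- counter_pan_top (a point): Centre of the upper face of the empty (counter) pan, a flat rimless steel plate 130 mm (x) by 160 mm (y, along the beam), 180 mm from the base's middle on its -y side; z up. 105 mm above the worktop when level, 25 mm higher at the start. Pans always stay horizontal; where a load lies on a pan does not matter. Pressed down to level, it pushes back with the canister's weight.
- load_pan_top (a point): Centre of the upper face of the other, like pan, which bears the canister; 105 mm above the worktop when level.
- canister: Red round dust canister, 110 mm across, 140 mm tall, standing on the load pan. Origin: centre of its underside. Its mass is unknown, 300 to 720 g.
- weight_large: Dark steel bar weight, 400 g: a flat slab 100 mm long (x), 40 mm wide (y), 7 mm thick, carrying on its middle an upright grip fin 60 mm long (x), 12 mm thick (y), rising from the slab to 37 mm above the underside. Starts lying flat on the worktop. Origin: centre of the underside; z up.
- weight_medium: Dark steel bar weight, 200 g: a flat slab 80 mm long (x), 28 mm wide (y), 5.5 mm thick, carrying on its middle an upright grip fin 46 mm long (x), 10 mm thick (y), rising from the slab to 33.5 mm above the underside. Starts lying flat on the worktop. Origin: centre of the underside; z up.
- weight_small: Dark steel bar weight, 100 g: a flat slab 60 mm long (x), 22 mm wide (y), 4 mm thick, carrying on its middle an upright grip fin 36 mm long (x), 8 mm thick (y), rising from the slab to 30 mm above the underside. Starts lying flat on the worktop. Origin: centre of the underside; z up.
- filter: White pleated cone filter standing on its 90 mm wide flange, 104 mm tall; origin at the centre of its underside. A bystander.
- scraper: Stainless spoon-shaped scraper, 170 mm long, lying flat. A bystander.
- brush: Nylon brush with grey handle, 170 mm long, lying flat. A bystander.
- cleaner: White cleaner bottle, 68 mm wide, 170 mm tall. A bystander.
- jar: Glass jar, 72 mm wide, 90 mm tall. A bystander.
- mug: White mug, 80 mm wide, 90 mm tall. A bystander.

How it is judged:
By the outcome, as a careful person would: the job done as asked, in the order asked, and still so for the second after the job is handed in, with the robot touching nothing.
It also fails if it takes over 72 s, if anything falls off the work surface, if the arm or the gripper's body presses on something with over 40 N, if the wrist force passes 120 N, or if a joint passes its speed limit or range.

## Working session

There is one attempt and no reset: what is moved stays moved. The work goes in short steps, Python scripts to look and compute and a tool call to move; the robot and the scene stay as the last step left them, time stands still between calls to the robot, and variables do not carry over. Pictures are saved under pics/ and viewed, at most 10 in all, crops included, and the job is handed in when it is done.

Besides the shell and the picture viewer there is one more tool, called after "Emit:" as a command line: name --pt "numbers of a row" for each row, then --argument value for the rest. step_arm: Moves the arm, as the interface text tells. Its arguments: {"type":"object","properties":{"motion":{"type":"array","items":{"type":"array","items":{"type":"number"}}},"force":{"type":"number"}},"required":["motion"]}

```bash
mkdir -p pics
cat > h.py <<'E'
import numpy as np,cv2
from scipy.spatial.transform import Rotation as R
from workcell import bot
def cam(n):
    s=bot.read_state(); im,d=bot.read_camera(n); c=bot.calibration(n); K=np.array(c["mtx"])
    if "T_tool_cam" in c:
        T=np.eye(4);T[:3,:3]=R.from_rotvec(s["tcp_rot"]).as_matrix();T[:3,3]=s["tool_pos"];T=T@np.array(c["T_tool_cam"])
    else:
        T=np.eye(4);o=np.array(c["orientation"]);T[:3,:3]=o if o.shape==(3,3) else R.from_rotvec(o).as_matrix();T[:3,3]=c["origin"]
    return im,d,K,T
def cloud(d,K,T):
    v,u=np.mgrid[:d.shape[0],:d.shape[1]]
    p=np.stack([(u-K[0,2])/K[0,0]*d,-(v-K[1,2])/K[1,1]*d,-d],-1)
    return p@T[:3,:3].T+T[:3,3]
def onplane(uv,z,K,T):
    uv=np.atleast_2d(uv).astype(float)
    r=np.stack([(uv[:,0]-K[0,2])/K[0,0],-(uv[:,1]-K[1,2])/K[1,1],-np.ones(len(uv))],-1)@T[:3,:3].T
    return T[:3,3]+r*((z-T[2,3])/r[:,2])[:,None]
E
python3 - <<'E'
from h import *
for n in("top","side"):
    im,d,K,T=cam(n); cv2.imwrite(f"pics/{n}0.png",im[...,::-1]); np.savez(f"{n}0.npz",im=im,d=d,K=K,T=T)
    print(n,K.round(1).tolist(),T.round(3).tolist(),{k:v for k,v in bot.calibration(n).items() if k not in("mtx",)})
s=bot.read_state();print(s)
E
```

```text
top [[483.4, 0.0, 318.6], [0.0, 483.4, 202.4], [0.0, 0.0, 1.0]] [[-0.026, 0.984, -0.178, 0.33], [-1.0, -0.027, -0.001, -0.041], [-0.006, 0.178, 0.984, 1.367], [0.0, 0.0, 0.0, 1.0]] {'origin': array([ 0.32961172, -0.04099963,  1.36701899]), 'orientation': array([ 0.14420453, -0.13831908, -1.59283172])}
side [[412.3, 0.0, 321.8], [0.0, 412.3, 204.4], [0.0, 0.0, 1.0]] [[0.906, 0.317, -0.281, 0.235], [-0.423, 0.654, -0.627, -0.71], [-0.015, 0.687, 0.727, 0.875], [0.0, 0.0, 0.0, 1.0]] {'origin': array([ 0.23488471, -0.71041973,  0.87475611]), 'orientation': array([ 0.74816131, -0.1513194 , -0.42156979])}
{'time': 0.1, 'q': array([ 1.18610196e+00,  2.64707691e-01,  1.60527906e+00,  8.62565274e-06,
        1.27374589e+00, -3.69194666e-02]), 'joint_vel': array([-0.00308385, -0.0010772 , -0.00429788,  0.00078299, -0.0018707 ,
       -0.00097075]), 'joint_torque': array([-4.33405021e-04, -5.16711509e+01, -3.68592846e+01, -1.07961669e-04,
        6.27812100e-03,  1.11970891e-05]), 'tool_pos': array([0.22979428, 0.63393957, 0.23004395]), 'tcp_rot': array([-0.54345946, -3.09376493,  0.00328388]), 'wrist_force': array([-0.2965587 , -0.10993549, -0.58010061]), 'torque': array([-0.0452148 , -0.04267905, -0.02894918]), 'grip_force': 0.0, 'width': 1.001350931081114}
```

View pics/top0.png

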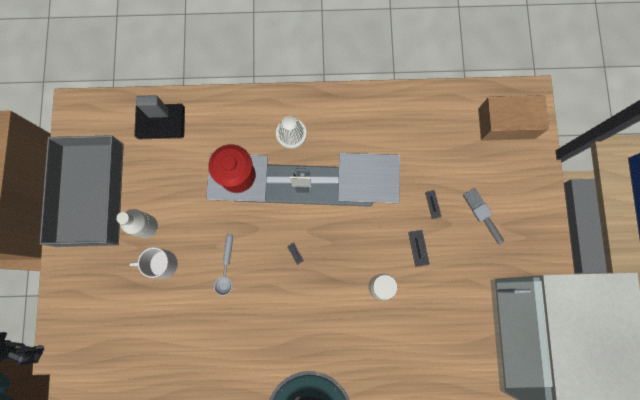

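View pics/side0.png

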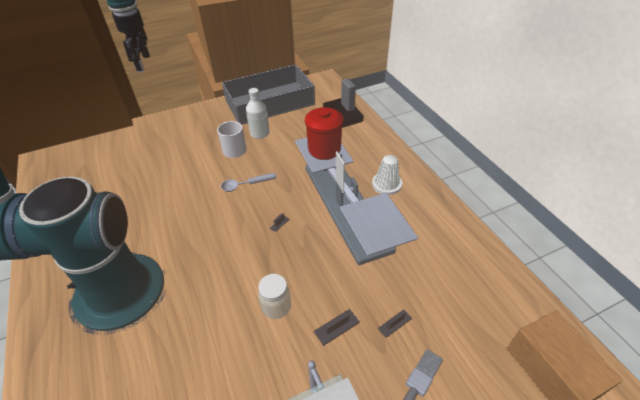

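The top view shows the canister at (231,167), the counter pan at (370,177), the large weight at (419,248), the medium at (433,204) and the small at (295,253). The jar is at (384,287). The side view confirms this layout.

```bash
cat > m.py <<'E'
from h import *
def run(n,boxes):
    z=np.load(n); im,d,K,T=z["im"],z["d"],z["K"],z["T"]; P=cloud(d,K,T)
    g=im.max(2)
    for k,(u,v,w,h,zz) in boxes.items():
        m=np.zeros(g.shape,np.uint8); m[v:v+h,u:u+w]=(g[v:v+h,u:u+w]<85)*255
        c=max(cv2.findContours(m,0,2)[0],key=cv2.contourArea)
        X=onplane(c[:,0,:],zz,K,T)[:,:2]
        (cx,cy),(a,b),t=cv2.minAreaRect((X*1000).astype(np.float32))
        if a<b: a,b,t=b,a,t+90
        print(k,round(cx),round(cy),round(a),round(b),"long-axis deg from x",round((t+90)%180-90,1))
if __name__=="__main__":
    run("top0.npz",dict(large=(404,225,30,46,.004),med=(422,186,22,36,.003),small=(283,238,25,30,.002)))
    z=np.load("top0.npz");P=cloud(z["d"],z["K"],z["T"])
    for nm,sl in dict(pan=np.s_[150:208,330:410],canload=np.s_[140:205,200:270]).items():
        Q=P[sl]; 
        M=(Q[...,2]>.1)&(Q[...,2]<.16) if nm=="pan" else (Q[...,2]>.15)
        q=Q[M]; r=cv2.minAreaRect((q[:,:2]*1000).astype(np.float32)); print(nm,r,np.median(q[:,2]))
    Q=P[175:190,345:395]; print(Q[...,2].mean())
E
python3 m.py
python3 - <<'E'
from h import *
c=bot.calibration("wrist");print(np.array(c["T_tool_cam"]).round(3).tolist(),np.array(c["mtx"]).round(0).tolist())
print(R.from_rotvec(bot.read_state()["tcp_rot"]).as_matrix().round(3).tolist())
E
```

```text
large 439 -316 95 37 long-axis deg from x 8.4
med 563 -366 76 24 long-axis deg from x 10.1
small 434 31 53 17 long-axis deg from x 27.6
pan ((617.0702514648438, -172.8345947265625), (159.97723388671875, 131.39846801757812), 86.5363540649414) 0.13031715669166088
canload ((524.6253662109375, 68.77981567382812), (434.38592529296875, 107.87157440185547), 43.32278060913086) 0.2049875411243175
0.13206259617004246
[[-0.0, 0.964, 0.266, 0.067], [1.0, -0.0, 0.001, -0.001], [0.001, 0.266, -0.964, -0.144], [0.0, 0.0, 0.0, 1.0]] [[299.0, 0.0, 325.0], [0.0, 299.0, 201.0], [0.0, 0.0, 1.0]]
[[-0.94, 0.341, -0.001], [0.341, 0.94, -0.002], [0.0, -0.002, -1.0]]
```

Emit:
step_arm --pt "4 -36.4 -37.3 -3 151.6" --pt "4 -36.4 -37.3 -3 151.6" --pt "4 -36.4 -37.3 -3 151.6" --pt "4 -36.4 -37.3 -3 151.6" --pt "4 -36.4 -37.3 -3 151.6" --pt "4 -36.4 -37.3 -3 151.6" --pt "4 -36.4 -37.3 -3 151.6" --pt "4 -36.4 -37.3 -3 151.6" --pt "4 -36.4 -37.3 -3 151.6" --pt "4 -36.4 -37.3 -3 151.6" --pt "4 -36.4 -37.3 -3 151.6" --pt "4 -52.1 -82.3 8 151.6" --pt "4 -52.1 -82.3 8 151.6" --pt "4 -52.1 -82.3 8 151.6" --pt "4 -52.1 -82.3 8 151.6" --pt "4 -52.1 -82.3 8 151.6" --pt "4 -52.1 -82.3 8 151.6" --pt "4 -52.1 -82.3 8 151.6" --pt "4 -52.1 -82.3 8 151.6" --pt "4 -52.1 -82.3 8 151.6"

```text
time: 2.1
tool_pos: [0.4391, -0.2805, 0.1594]
tcp_rot: [-3.133, -0.231, 0.0]
wrist_force: [0.3, 1.3, 0.5]
width: 0.468
grip_force: 0.0
```

Emit:
step_arm --pt "4 -0.5 3.5 1 0" --pt "4 -0.5 3.5 1 0" --pt "4 -0.5 3.5 1 0" --pt "4 -0.5 3.5 1 0"

```text
time: 2.5
tool_pos: [0.4399, -0.313, 0.1499]
tcp_rot: [-3.132, -0.233, 0.001]
wrist_force: [-0.1, 0.5, 0.0]
width: 0.471
grip_force: 0.0
```

```bash
cat >> h.py <<'E'
def go(x,y,ang=None,z=None):
    """print tool-frame deltas (cm, deg) from measured pose to world target (m), long axis angle deg"""
    s=bot.read_state(); M=R.from_rotvec(s["tcp_rot"]).as_matrix(); p=np.array(s["tool_pos"])
    t=np.array([x,y,p[2] if z is None else z])
    a=np.degrees(np.arctan2(M[1,0],M[0,0]))
    print("now",p.round(4),"ang",a.round(1),"delta cm",(M.T@(t-p)*100).round(2),"twist",None if ang is None else round((a-ang+90)%180-90,1))
def look(name,zz,thr=85,minA=300):
    im,d,K,T=cam("wrist"); cv2.imwrite(f"pics/{name}.png",im[...,::-1])
    P=cloud(d,K,T); m=((im.max(2)<thr)&(np.abs(P[...,2]-zz)<.05)).astype(np.uint8)*255
    for c in cv2.findContours(m,0,2)[0]:
        if cv2.contourArea(c)<minA: continue
        X=onplane(c[:,0,:],zz,K,T)[:,:2]
        (cx,cy),(a,b),t=cv2.minAreaRect((X*1000).astype(np.float32))
        if a<b: a,b,t=b,a,t+90
        print(c[:,0].mean(0).round(),"xy",round(cx,1),round(cy,1),"size",round(a),round(b),"ang",round((t+90)%180-90,1))
E
python3 -c "
from h import *
look('w1',.004); go(.439,-.316)"
```

```text
[566. 319.] xy 333.4 -609.2 size 179 34 ang 89.9
[547. 187.] xy 477.9 -530.0 size 78 6 ang 26.8
[323. 180.] xy 439.4 -319.3 size 100 39 ang 8.3
[517.  88.] xy 559.9 -474.0 size 69 9 ang 26.5
[408.  65.] xy 563.8 -368.4 size 80 28 ang 10.3
[145.  15.] xy 567.8 -134.5 size 118 16 ang -85.6
now [ 0.4401 -0.3128  0.1502] ang 8.5 delta cm [-0.16  0.3  -0.  ] twist None
```

View pics/w1.png

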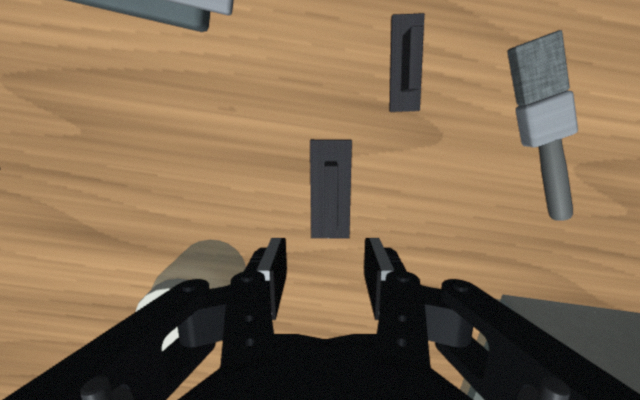

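The wrist view shows the large weight at (331,188) between the fingers, with the medium at (407,62) and the jar at lower left, clear of the gripper. I'll go down on the large weight.

Emit:
step_arm --pt "4 -0.16 0.63 3 0" --pt "4 -0.16 0.63 7 0" --pt "4 -0.16 0.63 10 0" --pt "4 -0.16 0.63 12.5 0" --pt "4 -0.16 0.63 13.9 0" --pt "4 -0.16 0.63 13.9 0" --pt "4 -0.16 0.63 13.9 0" --pt "0 -0.16 0.63 13.9 0" --pt "0 -0.16 0.63 13.9 0" --pt "0 -0.16 0.63 13.9 0" --pt "0 -0.16 0.63 13.9 0" --pt "0 -0.16 0.63 13.9 0" --force 50

```text
time: 3.75
tool_pos: [0.4407, -0.3212, 0.0129]
tcp_rot: [3.131, 0.231, 0.004]
wrist_force: [-0.9, 1.6, 6.6]
width: 0.129
grip_force: 50.7
```

Emit:
step_arm --pt "0 0 0 -2 0" --pt "0 0 0 -5 0" --pt "0 0 0 -9 0" --pt "0 0 0 -13 0" --pt "0 2 -1 -17.7 2" --pt "0 6 -2.5 -17.7 6" --pt "0 10 -4.3 -17.7 9" --pt "0 14 -6 -17.7 11.9" --pt "0 17 -7.2 -17.7 11.9" --pt "0 18.6 -7.6 -17.7 11.9" --pt "0 18.6 -7.6 -17.7 11.9" --pt "0 18.6 -7.6 -17.7 11.9" --pt "0 18.6 -7.6 -17.7 11.9" --pt "0 18.6 -7.6 -17.7 11.9"

```text
time: 5.15
tool_pos: [0.6109, -0.2187, 0.1879]
tcp_rot: [3.14, -0.096, -0.001]
wrist_force: [0.8, -0.3, -3.8]
width: 0.128
grip_force: 49.2
```

```bash
python3 -c "
from h import *
im,d,K,T=cam('side'); cv2.imwrite('pics/s1.png',cv2.resize(im[80:300,260:480],(660,660))[:600,:,::-1])
go(.614,-.218,-3.5,.150)
for i in range(3):
  s=bot.read_state(); print(s['wrist_force'],s['width'],s['grip_force']); bot.read_camera('top')"
```

```text
now [ 0.6112 -0.2187  0.1881] ang -3.5 delta cm [ 0.28 -0.09  3.81] twist -0.0
[ 0.26129257 -0.06554724 -3.91083747] 0.12574966660933326 49.24823462963104
[-0.38441009  0.66052966 -3.52707812] 0.13316225601626347 49.247676730155945
[ 0.47866008 -1.20164984 -4.05599707] 0.12968639191252399 49.248279333114624
```

View pics/s1.png

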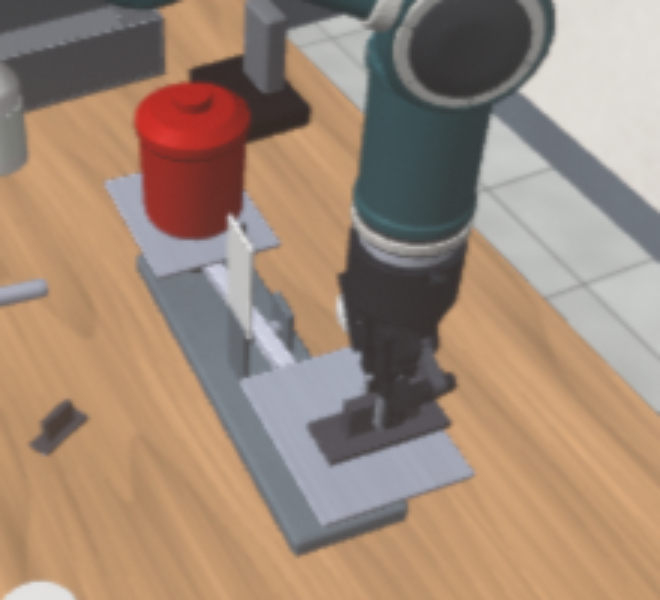

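The weight hangs flat above the pan's near half, with the canister pan down. I'll press gently to level, which weighs the canister.

Emit:
step_arm --pt "0 0.2 0 2 0" --pt "0 0.2 0 3.5 0" --pt "0 0.2 0 4.1 0" --pt "0 0.2 0 4.5 0" --pt "0 0.2 0 5 0" --pt "0 0.2 0 5.5 0" --pt "0 0.2 0 6 0" --pt "0 0.2 0 6.5 0" --pt "0 0.2 0 7 0" --pt "0 0.2 0 7 0" --pt "0 0.2 0 7 0" --pt "0 0.2 0 7 0" --pt "0 0.2 0 7 0" --pt "0 0.2 0 7 0" --pt "0 0.2 0 7 0" --pt "0 0.2 0 7 0" --pt "0 0.2 0 7 0" --pt "0 0.2 0 7 0"

```text
time: 7.15
tool_pos: [0.6145, -0.218, 0.1183]
tcp_rot: [3.14, -0.094, 0.001]
wrist_force: [1.5, -2.1, 0.3]
width: 0.128
grip_force: 50.0
```

```bash
python3 -c "
from h import *
F=[]
for i in range(14):
  F.append(bot.read_state()['wrist_force']); im,d,K,T=cam('top' if i==0 else 'side')
  if i==0:
    P=cloud(d,K,T)
    print('load pan z', np.median(P[190:198,210:222,2]),'counter z edges',np.median(P[160:198,343:350,2]), P[195:200,350:395,2].round(3)[2,::8])
print(np.mean(F,0),np.std(F,0)); s=bot.read_state();print(s['tool_pos'],s['tcp_rot'],s['time'])"
```

```text
load pan z 0.10469511743181781 counter z edges 0.10543493038511476 [0.108 0.588 0.586 0.594 0.601 0.602]
[ 1.44008324 -1.70923204  0.53126335] [0.57287071 0.48016946 0.49311638]
[ 0.61426773 -0.21788374  0.11811731] [-3.14007648e+00  9.39471570e-02 -3.52051571e-04] 7.85
```

Emit:
step_arm --pt "0 0 0 -0.2 0" --pt "0 0 0 -0.4 0" --pt "0 0 0 -0.6 0" --pt "0 0 0 -0.6 0" --pt "0 0 0 -0.6 0" --pt "0 0 0 -0.6 0" --pt "0 0 0 -0.6 0" --pt "0 0 0 -0.6 0"

```text
time: 8.65
tool_pos: [0.6139, -0.2176, 0.1239]
tcp_rot: [-3.14, 0.094, 0.001]
wrist_force: [0.8, 1.5, 0.6]
width: 0.129
grip_force: 49.9
```

```bash
python3 -c "
from h import *
F=[]
for i in range(8):
  F.append(bot.read_state()['wrist_force']); cam('side')
print(np.mean(F,0),np.std(F,0)); s=bot.read_state();print(s['tool_pos'],s['time'])"
```

```text
[0.10704957 1.63294211 0.14258097] [0.65012085 0.40703631 0.49556265]
[ 0.6139065  -0.21777709  0.12392029] 9.05
```

Emit:
step_arm --pt "1.8 0 0 0 0" --pt "2.4 0 0 0 0" --pt "3 0 0 0 0" --pt "3 0 0 0 0" --pt "3 0 0 0 0" --pt "3 0 0 -1 0" --pt "3 0 0 -3 0" --pt "3 0 0 -7 0" --pt "3 0 0 -11 0" --pt "3 -3 3 -12 0" --pt "3 -7 7 -12 0" --pt "3 -7 7 -12 0" --pt "3 -7 7 -12 0" --pt "3 -7 7 -12 0" --pt "3 -7 7 -12 0" --pt "3 -7 7 -12 0" --pt "3 -7 7 -12 0"

```text
time: 10.75
tool_pos: [0.5407, -0.2829, 0.2437]
tcp_rot: [-3.14, 0.092, 0.001]
wrist_force: [0.1, 0.5, 0.8]
width: 0.353
grip_force: 0.0
```

```bash
python3 -c "
from h import *
im,d,K,T=cam('top');P=cloud(d,K,T)
print('load pan z', np.median(P[190:198,210:222,2]),'counter z edges',np.median(P[160:198,343:350,2]))
im,d,K,T=cam('side'); cv2.imwrite('pics/s2.png',cv2.resize(im[120:270,290:430],(560,600))[...,::-1])
P=cloud(d,K,T);Z=P[190:250,340:420,2];print('side counter',np.median(Z[(Z>.08)&(Z<.14)]))
look('w2',.115)"
```

```text
load pan z 0.09543860908948043 counter z edges 0.11482013417127701
side counter 0.11547306098079213
[582. 341.] xy 365.7 -577.7 size 172 75 ang 54.1
[ 36. 136.] xy 610.0 -26.3 size 60 15 ang -87.9
[36. 93.] xy 642.8 -35.2 size 47 15 ang 80.5
[243. 129.] xy 613.4 -217.5 size 101 41 ang -3.4
```

View pics/s2.png

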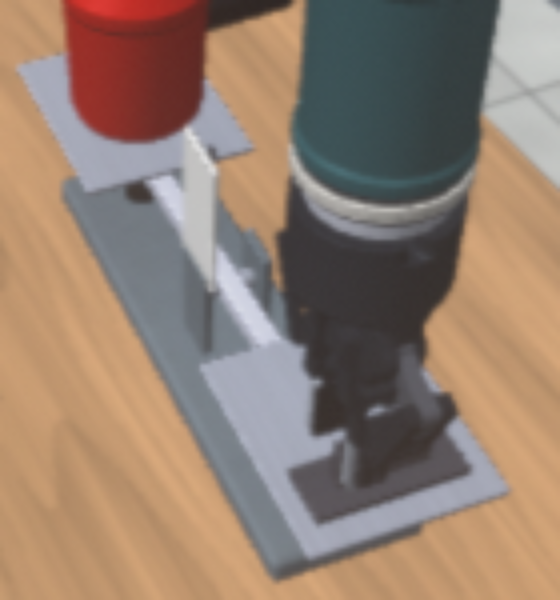

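The large weight lies flat on the pan. The pan heights give about -0.054 rad, which puts the canister at roughly 460 g, right at the edge of the marks. Adding the 100 g weight should bring the beam to about +0.034, so I'll fetch the small weight.

Emit:
step_arm --pt "3 -12.5 -30.7 0 -31" --pt "3 -12.5 -30.7 0 -31" --pt "3 -12.5 -30.7 0 -31" --pt "3 -12.5 -30.7 3 -31" --pt "3 -12.5 -30.7 5 -31" --pt "3 -12.5 -30.7 7 -31" --pt "3 -12.5 -30.7 9 -31" --pt "3 -12.5 -30.7 9 -31" --pt "3 -12.5 -30.7 9 -31" --pt "3 -12.5 -30.7 9 -31" --pt "3 -12.5 -30.7 9 -31"

```text
time: 12.0
tool_pos: [0.4357, 0.0293, 0.1559]
tcp_rot: [3.051, 0.746, 0.005]
wrist_force: [-0.5, 0.7, 0.0]
width: 0.348
grip_force: 0.0
```

```bash
python3 -c "
from h import *
look('w3',.003,minA=200); go(.434,.031,27.6,.01)"
```

```text
[ 90. 187.] xy 327.2 238.6 size 37 14 ang 79.1
[329. 196.] xy 433.8 27.9 size 59 20 ang 26.9
[608. 105.] xy 631.6 -171.6 size 35 23 ang -3.7
[157.  83.] xy 448.5 212.9 size 86 15 ang 1.1
[454.  23.] xy 619.8 -3.9 size 44 17 ang 78.8
[450.  86.] xy 575.1 -45.2 size 307 4 ang 86.4
now [0.4356 0.0293 0.1558] ang 27.5 delta cm [-0.1  -0.25 14.58] twist -0.1
```

View pics/w3.png

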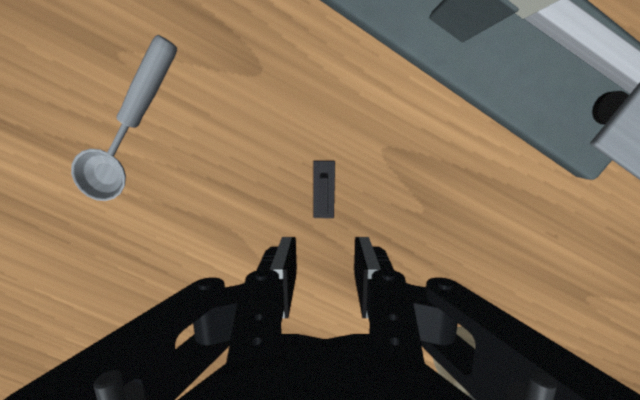

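The small weight sits centred ahead of the fingers at (323,189). Its corrected position is (433.8, 27.9) mm.

Emit:
step_arm --pt "3 -0.2 0 3 0.6" --pt "3 -0.2 0 7 0.6" --pt "3 -0.2 0 11 0.6" --pt "3 -0.2 0 13 0.6" --pt "3 -0.2 0 14.6 0.6" --pt "3 -0.2 0 14.6 0.6" --pt "3 -0.2 0 14.6 0.6" --pt "0 -0.2 0 14.6 0.6" --pt "0 -0.2 0 14.6 0.6" --pt "0 -0.2 0 14.6 0.6" --pt "0 -0.2 0 14.6 0.6" --pt "0 -0.2 0 14.6 0.6" --force 40

```text
time: 13.25
tool_pos: [0.4338, 0.0292, 0.0097]
tcp_rot: [3.054, 0.733, 0.005]
wrist_force: [0.1, -2.0, 6.4]
width: 0.086
grip_force: 40.7
```

Emit:
step_arm --pt "0 0 0 -2 0" --pt "0 0 0 -5 0" --pt "0 0 0 -9 0" --pt "0 0 0 -13 0" --pt "0 0 0 -17 0" --pt "0 1 3 -18 8" --pt "0 2.5 8 -18 16" --pt "0 4 13 -18 24" --pt "0 5.5 18 -18 30.5" --pt "0 6.9 23 -18 30.5" --pt "0 7.6 25.5 -18 30.5" --pt "0 7.6 25.5 -18 30.5" --pt "0 7.6 25.5 -18 30.5" --pt "0 7.6 25.5 -18 30.5" --pt "0 7.6 25.5 -18 30.5"

```text
time: 14.75
tool_pos: [0.6144, -0.1622, 0.1881]
tcp_rot: [-3.14, 0.095, 0.001]
wrist_force: [0.2, -0.3, -0.4]
width: 0.083
grip_force: 39.7
```

```bash
python3 -c "
from h import *
im,d,K,T=cam('side');P=cloud(d,K,T)
cv2.imwrite('pics/s3.png',cv2.resize(im[120:270,290:430],(560,600))[...,::-1])
go(.6175,-.163,-3.5,.125);s=bot.read_state();print(s['wrist_force'],s['width'],s['grip_force'])
F=[]
for i in range(6):
  F.append(bot.read_state()['wrist_force']); cam('top')
print(np.mean(F,0))"
```

```text
now [ 0.6145 -0.1623  0.1883] ang -3.5 delta cm [0.3  0.05 6.33] twist 0.0
[ 0.89397968  0.1615258  -0.2945802 ] 0.08344740282460161 39.65827703475952
[-0.03128319  0.25533486 -0.49802606]
```

View pics/s3.png

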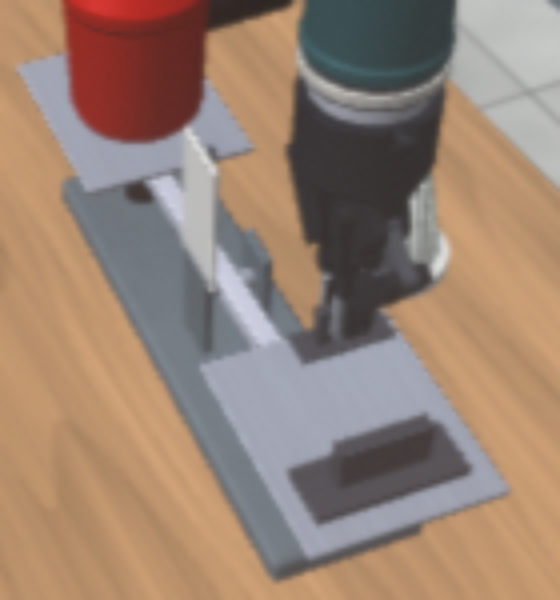

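The small weight is held flat above the pan and clear of the large one. I'll lower it to the expected equilibrium height and release it.

Emit:
step_arm --pt "0 0.3 0 2 0" --pt "0 0.3 0 4 0" --pt "0 0.3 0 5.5 0" --pt "0 0.3 0 6 0" --pt "0 0.3 0 6.4 0" --pt "0 0.3 0 6.8 0" --pt "0 0.3 0 7.2 0" --pt "0 0.3 0 7.6 0" --pt "0 0.3 0 7.9 0" --pt "0 0.3 0 7.9 0" --pt "0 0.3 0 7.9 0" --pt "0 0.3 0 7.9 0" --pt "0 0.3 0 7.9 0" --pt "0 0.3 0 7.9 0"

```text
time: 16.5
tool_pos: [0.6182, -0.1636, 0.1092]
tcp_rot: [-3.14, 0.097, 0.0]
wrist_force: [-0.5, -0.2, -0.3]
width: 0.079
grip_force: 39.8
```

```bash
python3 -c "
from h import *
F=[]
for i in range(8):
  F.append(bot.read_state()['wrist_force']); im,d,K,T=cam('top')
print(np.mean(F,0));P=cloud(d,K,T)
print('load pan z', np.median(P[190:198,210:222,2]),'counter z edges',np.median(P[160:198,343:350,2]));print(bot.read_state()['tool_pos'])"
```

```text
[-0.3718674   0.28585854  0.10539177]
load pan z 0.11117284537370498 counter z edges 0.5657135945942442
[ 0.61825189 -0.16360483  0.10907041]
```

Emit:
step_arm --pt "1.4 0 0 0 0" --pt "2 0 0 0 0" --pt "2.4 0 0 0 0" --pt "2.4 0 0 0 0" --pt "2.4 0 0 0 0" --pt "2.4 0 0 -1 0" --pt "2.4 0 0 -3 0" --pt "2.4 0 0 -7 0" --pt "2.4 0 0 -12 0" --pt "2.4 -4 0 -14 0" --pt "2.4 -9 3 -14 0" --pt "2.4 -13 5 -14 0" --pt "2.4 -17 8 -14 0" --pt "2.4 -17 8 -14 0" --pt "2.4 -17 8 -14 0" --pt "2.4 -17 8 -14 0" --pt "2.4 -17 8 -14 0" --pt "2.4 -17 8 -14 0" --pt "2.4 -17 8 -14 0" --pt "2.4 -17 8 -14 0"

```text
time: 18.9
tool_pos: [0.4441, -0.2326, 0.2488]
tcp_rot: [-3.14, 0.095, 0.001]
wrist_force: [-0.5, 0.2, -0.2]
width: 0.281
grip_force: 0.0
```

```bash
python3 -c "
from h import *
im,d,K,T=cam('top');P=cloud(d,K,T)
print('load pan z', np.median(P[190:198,210:222,2]),'counter z edges',np.median(P[160:198,343:350,2]))
im,d,K,T=cam('side'); cv2.imwrite('pics/s4.png',cv2.resize(im[110:350,260:460],(500,600))[...,::-1])"
```

```text
load pan z 0.11173852388239547 counter z edges 0.09883736896829565
```

View pics/s4.png

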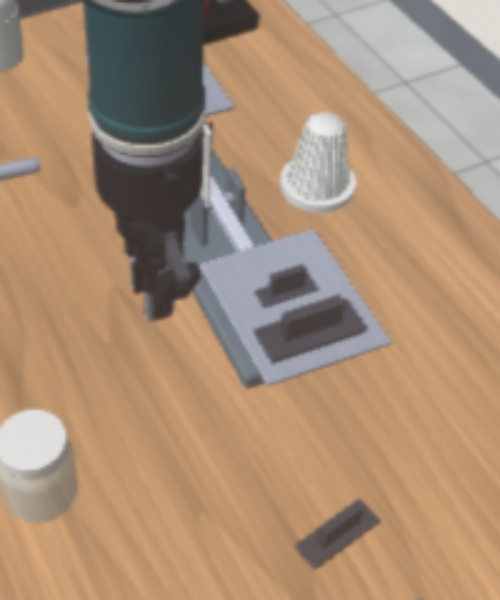

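Both weights lie flat side by side on the pan. The beam has settled at about +0.036 rad, inside the ±0.055 marks, and the medium weight was never moved.

```bash
python3 -c "
from workcell import bot
print(bot.finish_job())"
```

```text
the job is handed in; nothing more can be done
None
```

The job is handed in: the 400 g and 100 g weights lie flat side by side on the counter pan, and the beam floats at about +0.036 rad by pan height, inside the ±0.055 marks (canister about 460 g).

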